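# Clamp a trunnion block in a turnbuckle jig

### The arm

A 7-joint arm with a two-finger parallel gripper is mounted at the origin on a cart in front of the work surface, level with it; the furniture and walls round the work are solid. World frame = base frame: x ahead of the robot, y to its left, z up, the work surface at z = 0. Lengths are in mm, angles in rad, forces in N, time in s.
With the tool pointing down it reaches from about 350 to 775 mm from the base axis. Payload 3.1 kg.
Tool frame: the origin (TCP) lies at the very end of the fingers, on their centre line; the grasp point (between the pads) lies 19 mm behind it (env.grip_depth is the distance from the TCP to the grasp point, in mm); z points along the fingers, y is the line along which they close (so a half turn about z gives the same grasp; the last joint's range is limited). The gripper opens to 85 mm and grips with 20 to 120 N. Pads are 22 mm wide; open, the fingers measure 114 mm over their backs; the gripper's body (76 mm by 85 mm) begins 54 mm behind the grasp point. The pads swing forward as they close: fully open they stand 13 mm farther back than shut.
Start: joints at [-1.365, 0.311, 0.014, 1.512, -0.004, 1.319, -0.027], TCP at [134.871, 533.223, 231.304] pointing down, gripper open.
Joint ranges: [-2.7, 2.7], [-0.3, 1.91], [-1.27, 1.3], [0.12, 2.57], [-1.44, 4.58], [0.2, 2.03], [-3.05, 3.05]. Speed limits (rad/s): [2.79, 2.79, 3.14, 3.14, 3.14, 3.14, 3.14].

### API

Orientations are given as a rotation vector (axis times angle).
In Python, from station import env gives the robot as it stands. The module is installed in compiled form; this text tells all that it offers.
- The arm moves only by the shell command python3 -m creep 'ROWS' [FORCE]. ROWS is JSON, a list of rows, each a list of 5 numbers: the shift along the tool's x, y, z in mm, then the turn about the tool's z in degrees, then the opening, from 0 (shut) to 1 (fully open). A call has 1 to 8 rows; each row is the pose to reach, as a shift and turn from the pose commanded when the call began, along the tool's axes at that moment; what a row does not reach only later rows make up. A row lasts 1/12 s, in which the tool goes at most 41.7 mm and 7.16 degrees, less where a joint would pass 70% of its speed; a pose out of reach is approached as far as the arm can. A call with a gripper value outside its range is refused whole. The fingers move at their own pace and stop on an object; FORCE is the grip in N (left out, the last holds). Time passes only in rows, so rows that repeat a pose let the fingers close. It gives the time, the measured TCP pose, the force, the opening and the grip force at its end, in the units of the state.
- env.state(): the state, without advancing time (a new reading comes with each control period).
- env.read_camera(name): name is "side" or "top" or "wrist"; returns a dict with "frame" (480x640x3 uint8, red, green, blue), "fx", "fy", "cx", "cy" (pixels), "k1" (the pictures are not rectified: a ray, as slopes to the right and down, at radius r is drawn at 1 + k1 r^2 times it, then the intrinsics apply), "R" (3x3) and "t" (3): a world point X has camera coordinates R X + t. Camera axes: x right, y down, z forward; pixel columns grow to the right and rows downward; lengths in mm; the calibration is good to about 2 mm. A picture is of the moment at which its call begins. There is no depth.
- env.job_done(): hands the job in; it is judged then, once.
The state is a dict: "time_s": time; "joint_positions": joint angles; "joint_velocities": joint speeds; "joint_efforts": joint torques, N m; "ee_pos": TCP position; "orientation": TCP orientation; "wrist_force": force on the tool from outside, world axes, zero at the start; "ft_torque": the same for the moment, N m; "gripper_width": opening from 0.0 (shut) to 1.0 (fully open); "grip_force": force on a finger pad.
Only numpy, scipy, OpenCV 4.12 (cv2) and the standard library are available. Lean on these libraries where they do the work, as an engineer would, in place of code of your own. Each camera call takes 0.05 s, during which the arm holds its last target. There are 200 camera calls.

### The job

Lower the loose trunnion block into the two slotted uprights of the jig, holding it until both journals rest on the bottoms of their slots, and let go. Then tighten the jig: turn the turnbuckle's sleeve by pushing its bars so that their tops go away from you, bar after bar, until both uprights have drawn in against the block and the sleeve is at its stop. Leave everything else on the table where it is.

Things in the scene. Friction and masses are not known exactly. Their poses are not given: they have to be found in the camera images.
- jig: Steel clamping jig fixed to the table: base plate 250 x 190 x 12 mm, origin under its centre, x away from the robot (turned up to 0.3 rad), y left, z up. Two carriages of 12 mm plate (left +y, right -y) slide along its y. A turnbuckle joins them on the near side (jig x = -70 mm); on the far side (x = +70 mm) each carries an upright with an open-topped slot.
- jig_seat (a point): Where the block's centre must come to lie, midway between the uprights: jig x 70, y 0, z 75 mm; axes as the jig's. Uprights: 52 mm wide in x, top at z 101; slot 17 mm wide in x, flared in the top 12 mm, flat bottom at z 68, so a 14 mm journal resting in it has its axis at z 75. Inner faces at jig y = +-(50.75 - 4.093 q) mm (q: joint sleeve); each upright 12 mm thick beyond that.
- jig_screw (a point): Centre of the turnbuckle, on its axis along the jig's y: jig x -70, y 0, z 85 mm; axes as the jig's. Its middle body is a steel sleeve 64 mm long, 24 mm thick (27 mm within 12 mm of its middle). Lugs on the carriages beside it, at the same y as the uprights, reach up to z 105 mm. A bar that leans well toward the robot binds if pushed level; pushed up and over along its arc it goes easily.
- sleeve (a joint): Turn of the sleeve, rad. Four tommy bars 10 mm thick stand out from its middle, 90 degrees apart, rounded ends 60 mm from the axis; bars lean q + k x 90 degrees from upright to the jig's +x. Grows as bar tops go to +x: draws both carriages in 4.093 mm per rad. Starts 0.2 to 1.5, solid stop at 3.665 = home (0.75 mm left each side of the block). Stays where left; takes about 0.15 N m.
- trunnion_mid (a point): Centre of the loose trunnion block, plain steel, about 0.45 kg: body 40 x 70 x 40 mm with a round journal 14 mm thick on each end along its own y, 144 mm over all. Lies on the table, centre 20 mm up, left or right of the jig, at a skew. Both ends alike; a dark bore and two small holes mark its top.
- journal_a (a point): Point on the axis of the journal at the +y end of the trunnion block, 55 mm from its centre.
- journal_b (a point): Point on the axis of the journal at the -y end of the trunnion block, 55 mm from its centre.
- weld_disc: Bystander: round workpiece 124 mm across, 44 mm high, origin under its centre; it and the trunnion block lie at either side of the jig.
- bolt: Bystander: rusty bolt standing upright on its head, 34 mm across, 87 mm high, close to the left side of the jig; origin under its centre.
- pipe_stub: Bystander: short piece of pipe standing on end, 43 mm across, 54 mm high, close to the right side of the jig; origin under its centre.
- grease_tin: Bystander: grease tin 67 mm across, 60 mm high, origin under its centre.
- angle_cut: Bystander: piece of angle iron 40 x 115 x 40 mm, origin under its centre.
- trunnion: The same trunnion block; origin at the centre of its underside as it lies at the start, 20 mm below point trunnion_mid.

How it is judged (in metres and radians):
On the way, in this order (a step that is already met when the one before it is completed fails the run):
1. both journals are down on the bottoms of their slots, the block still held and the uprights still slack (sleeve below 2.4 rad) (z of journal_a in the frame of jig_seat between -0.003 and 0.004 m and x of journal_a in the frame of jig_seat between -0.004 and 0.004 m and z of journal_b in the frame of jig_seat between -0.003 and 0.004 m and x of journal_b in the frame of jig_seat between -0.004 and 0.004 m and y of trunnion_mid in the frame of jig_seat between -0.013 and 0.013 m and value of joint sleeve below 2.4 rad and contact force between the fingers and trunnion above 0.5 N), for 0.1 s.
2. the block is let go in its slots, the uprights still slack (sleeve below 2.8 rad) (z of journal_a in the frame of jig_seat between -0.003 and 0.004 m and x of journal_a in the frame of jig_seat between -0.004 and 0.004 m and z of journal_b in the frame of jig_seat between -0.003 and 0.004 m and x of journal_b in the frame of jig_seat between -0.004 and 0.004 m and y of trunnion_mid in the frame of jig_seat between -0.013 and 0.013 m and value of joint sleeve below 2.8 rad and contact force between the fingers and trunnion below 0.1 N), for 0.2 s.
3. the sleeve is turned home (value of joint sleeve above 3.545 rad), for 0.1 s.
At the end, for the whole second after the job is handed in: Both journals rest on the bottoms of their slots (within 2.5 mm in height, 4 mm across the slot), the block is within 3 mm of the middle between the uprights and at rest, the sleeve is at its stop (within 0.12 rad) and at rest, and the bystanders are where they were (within 25 mm) (z of journal_a in the frame of jig_seat between -0.003 and 0.0025 m and x of journal_a in the frame of jig_seat between -0.004 and 0.004 m and z of journal_b in the frame of jig_seat between -0.003 and 0.0025 m and x of journal_b in the frame of jig_seat between -0.004 and 0.004 m and y of trunnion_mid in the frame of jig_seat between -0.013 and 0.013 m and y of trunnion_mid in the frame of jig_seat between -0.003 and 0.003 m and value of joint sleeve above 3.545 rad and velocity of joint sleeve below 0.05 rad/s and linear speed of trunnion below 0.02 m/s); the robot touches nothing.
It fails at once if a bystander (round workpiece, standing bolt, pipe end, grease tin, angle iron) is shifted more than 25 mm or tipped over (distance of any of pipe_stub, weld_disc, bolt, grease_tin, angle_cut from where it was at the start of the episode above 0.025 m or angle between any of pipe_stub, weld_disc, bolt, grease_tin, angle_cut's own z axis and vertical above 0.5 rad).
It also fails if it takes over 61 s, if anything falls off the work surface, if the arm or the gripper's body presses on something with over 40 N, if the wrist force passes 120 N, or if a joint passes its speed limit or range.

## Working session

There is one attempt and no reset: what is moved stays moved. The work goes in short steps, Python scripts to look and compute and a shell command to move; the robot and the scene stay as the last step left them, time stands still between calls to the robot, and variables do not carry over. Pictures are saved under pics/ and viewed, at most 10 in all, crops included, and the job is handed in when it is done.

```bash
mkdir -p pics; cat > h.py <<'E'
import numpy as np, cv2, json
from station import env
def shot(n,f):
    c=env.read_camera(n); cv2.imwrite(f'pics/{f}.png',c['frame'][:,:,::-1])
    np.savez(f'pics/{f}.npz',**{k:np.array(v) for k,v in c.items()}); return c
def load(f): return dict(np.load(f'pics/{f}.npz'))
def K(c): return np.array([[c['fx'],0,c['cx']],[0,c['fy'],c['cy']],[0,0,1]],float)
def D(c):return np.array([float(c['k1']),0,0,0])
def proj(c,P):
    R=np.array(c['R'],float);t=np.array(c['t'],float).reshape(3)
    return cv2.projectPoints(np.array(P,float).reshape(-1,1,3),cv2.Rodrigues(R)[0],t,K(c),D(c))[0].reshape(-1,2)
def back(c,uv,z):
    # world points at height z
    R=np.array(c['R'],float);t=np.array(c['t'],float).reshape(3)
    # k1: drawn = ray*(1+k1 r^2) same as cv2 model
    n=cv2.undistortPoints(np.array(uv,float).reshape(-1,1,2),K(c),D(c)).reshape(-1,2)
    d=np.c_[n,np.ones(len(n))]@R; o=-R.T@t
    return o+d*((z-o[2])/d[:,2])[:,None]
E
python3 - <<'E'
from h import *
for n in('top','side'):
    c=shot(n,n+'0'); print(n,-np.array(c['R']).T@np.array(c['t']).reshape(3),np.array(c['R']).round(2).tolist(),c['fx'])
print(env.state())
E
```

```text
top [ 395.74345752    2.50882274 1049.17688634] [[-0.03, -1.0, 0.01], [-0.99, 0.03, -0.16], [0.16, -0.02, -0.99]] 444.51369483768525
side [ 285.47397398 1038.67037487  719.27893505] [[-0.96, -0.27, 0.01], [-0.15, 0.5, -0.85], [0.22, -0.82, -0.52]] 538.7782685332129
{'time_s': 0.1, 'joint_positions': array([-1.36468639,  0.31163574,  0.01400555,  1.51289451, -0.00440422,
        1.31921737, -0.02718709]), 'joint_velocities': array([ 0.00018849, -0.0016144 ,  0.00157083, -0.00398746,  0.00119484,
        0.00041225, -0.00147879]), 'joint_efforts': array([ 5.39926677e-04, -3.80853760e+01,  1.46552213e-01, -2.31241947e+01,
        1.22482883e-02,  8.07488890e-03,  1.11275691e-05]), 'ee_pos': array([134.73513239, 532.56247789, 230.33609288]), 'orientation': array([-0.38812283, -3.11734814,  0.00332522]), 'wrist_force': array([-0.15260843,  0.07160273,  0.43535672]), 'ft_torque': array([ 0.00631107, -0.00539404, -0.01789237]), 'grip_force': 0.0, 'gripper_width': 1.005845886567224}
```

View pics/top0.png

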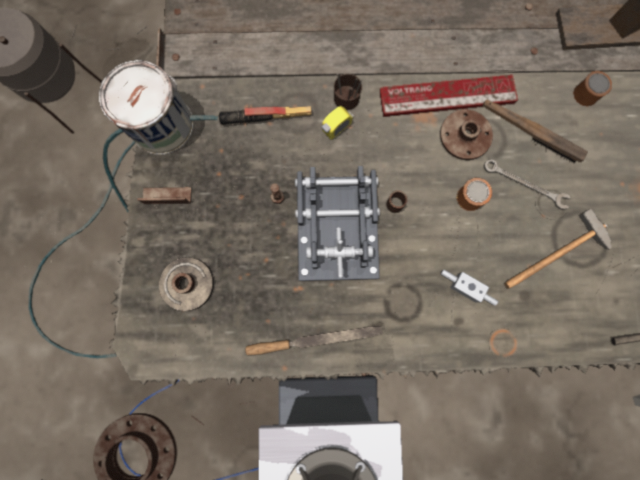

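View pics/side0.png

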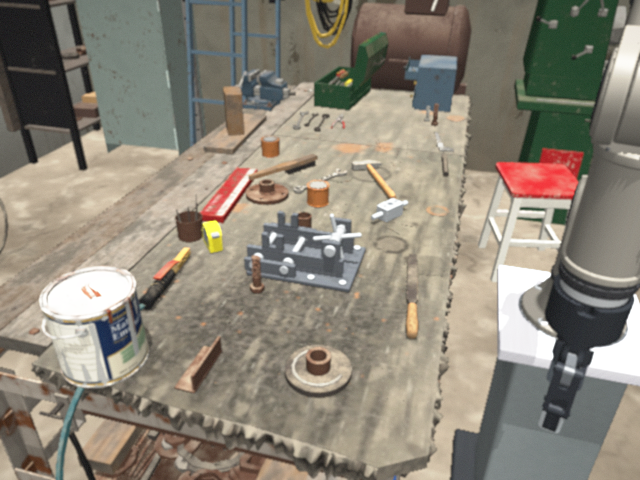

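The top view shows the jig at about (340,225), with the block right of it at (472,287) and its journal tips near (446,272) and (496,302). The disc is at (186,284), the bolt at (277,193) and the pipe at (397,201). The side view confirms this layout.

```bash
python3 - <<'E'
from h import *
c=load('top0')
print('blk',back(c,[[446,272],[496,302],[472,287]],20).round())
print('plate',back(c,[[300,280],[380,279]],12).round())
print('bolt,pipe',back(c,[[277,200],[397,205]],0).round())
print(proj(c,[[135,533,230],[0,0,0],[400,0,0]]))
print(proj(load('side0'),[[135,533,230],[400,0,0]]))
a=c['frame'][160:290,285:395][:,:,::-1]; b=c['frame'][250:325,425:515][:,:,::-1]
cv2.imwrite('pics/z1.png',cv2.resize(a,None,fx=4.5,fy=4.5,interpolation=3))
E
```

```text
blk [[ 485. -284.   20.]
 [ 412. -395.   20.]
 [ 448. -342.   20.]]
plate [[ 477.   57.   12.]
 [ 474. -130.   12.]]
bolt,pipe [[ 673.  110.    0.]
 [ 653. -181.    0.]]
[[ 21.52888427 475.6598463 ]
 [330.5192598  496.06033171]
 [325.41783814 312.56826795]]
[[551.60160761 407.65722909]
 [387.05716325 282.29256602]]
```

View pics/z1.png

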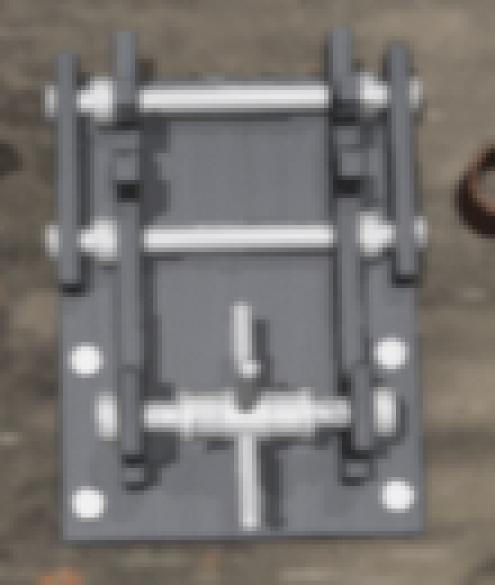

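```bash
cat >> h.py <<'E'
from scipy.spatial.transform import Rotation as Ro
def pose():
    s=env.state(); R=Ro.from_rotvec(s['orientation']).as_matrix(); return s,np.array(s['ee_pos']),R
def go(x,y,z,yaw):
    s,p,R=pose(); d=R.T@(np.array([x,y,z])-p); a=np.degrees(np.arctan2(R[1,1],R[0,1]))
    print('t',s['time_s'].__round__(2),'shift',d.round(1),'turn',round((a-yaw+180)%360-180,1),'tooly',round(a,1),'pos',p.round(1),'tilt',R[2].round(3))
E
python3 - <<'E'
from h import *
go(500,-35,380,-1)
E
```

```text
t 0.1 shift [-493.3 -461.  -148.6] turn 76.8 tooly 75.8 pos [134.7 532.6 230.3] tilt [-0.    -0.002 -1.   ]
```

```bash
python3 -m creep '[[-493,-461,-149,77,1],[-493,-461,-149,77,1],[-493,-461,-149,77,1],[-493,-461,-149,77,1],[-493,-461,-149,77,1],[-493,-461,-149,77,1],[-493,-461,-149,77,1],[-493,-461,-149,77,1]]'; python3 -c "
from h import *
go(500,-35,380,-1)"
```

```text
time_s: 0.77
ee_pos: [311.2, 257.3, 303.3]
orientation: [-1.842, -2.544, 0.0]
wrist_force: [1.1, 0.9, 0.6]
gripper_width: 1.001
grip_force: 0.0
t 0.77 shift [-336.6   88.1  -76.8] turn 19.2 tooly 18.2 pos [311.2 257.3 303.3] tilt [ 0. -0. -1.]
```

```bash
python3 -m creep '[[-330,80,-74,19,1],[-330,80,-74,19,1],[-330,80,-74,19,1],[-330,80,-74,19,1],[-330,80,-74,19,1],[-330,80,-74,19,1],[-330,80,-74,19,1],[-330,80,-74,19,1]]'; python3 -m creep '[[0,0,0,0,1],[0,0,0,0,1]]'; python3 -c "
from h import *
go(500,-35,380,-1)
c=shot('wrist','w1'); print(-np.array(c['R']).T@np.array(c['t']).reshape(3),c['fx'])"
```

```text
time_s: 1.43
ee_pos: [484.4, -17.9, 374.5]
orientation: [-2.23, -2.213, -0.001]
wrist_force: [1.2, 0.9, 1.1]
gripper_width: 0.998
grip_force: 0.0
time_s: 1.6
ee_pos: [484.5, -19.6, 373.9]
orientation: [2.238, 2.203, -0.003]
wrist_force: [0.3, -0.4, -0.1]
gripper_width: 1.001
grip_force: 0.0
t 1.6 shift [-15.2  15.7  -6.1] turn 0.1 tooly -0.9 pos [484.5 -19.6 373.9] tilt [-0.002 -0.    -1.   ]
[486.5359659   52.61288221 516.3037811 ] 371.9346356443307
```

View pics/w1.png

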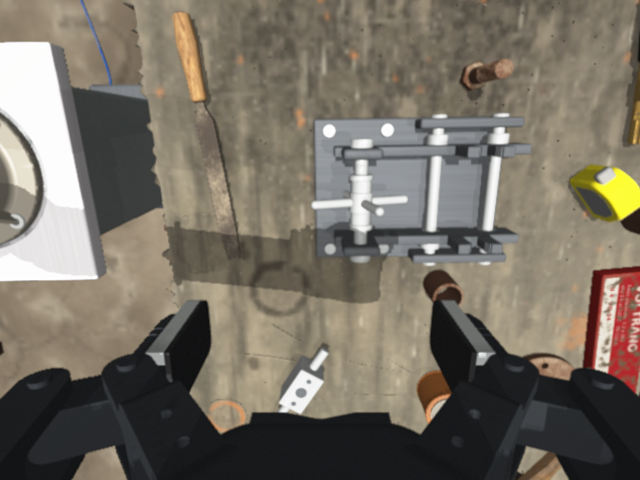

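```bash
python3 - <<'E'
from h import *
c=load('w1'); a=c['frame'][105:275,305:535][:,:,::-1]
cv2.imwrite('pics/z2.png',cv2.resize(a,None,fx=3.45,fy=3.45,interpolation=cv2.INTER_CUBIC))
E
```

```text
(no output)
```

View pics/z2.png

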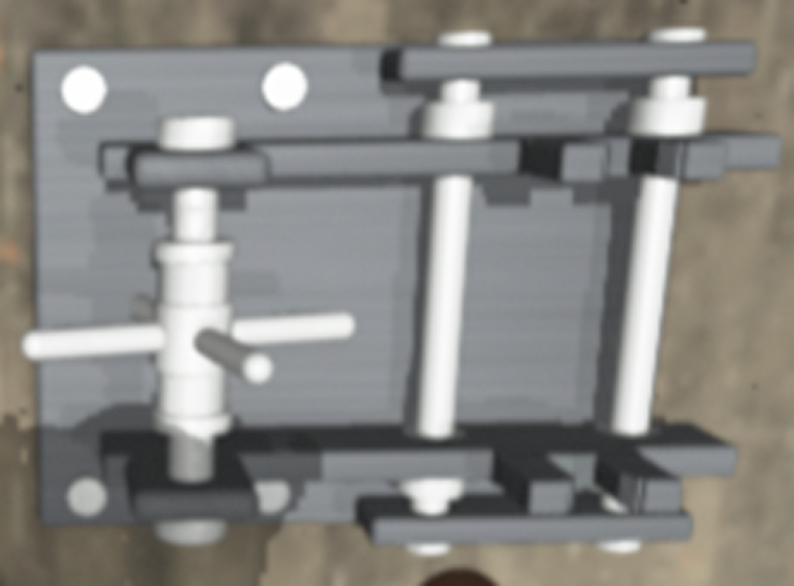

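```bash
cat > fit.py <<'E'
from h import *
from scipy.optimize import least_squares
c=load('w1'); z=lambda *p:np.array(p)/3.45+[305,105]
obs=np.array([z(34,52),z(40,523),z(194,337),z(28,346),z(350,325),z(258,369),z(643,160),z(605,496)])
def model(v):
    X,Y,th,q=v; u=56.75-4.093*q; s,k=np.sin,np.cos
    P=[[-125,95,12],[-125,-95,12],[-70,0,85]]
    P+= [[-70+58*s(q+a),0,85+58*k(q+a)] for a in(-np.pi/2,np.pi/2,0)]
    P+= [[70,u,101],[70,-u,101]]
    P=np.array(P,float); r=np.array([[k(th),-s(th)],[s(th),k(th)]])
    P[:,:2]=P[:,:2]@r.T+[X,Y]; return P
f=lambda v:(proj(c,model(v))-obs).ravel()
for q0 in(.3,.8,1.3):
    r=least_squares(f,[600,-37,0,q0],x_scale=[10,10,.1,.1],loss='soft_l1'); print(r.x.round(3),r.cost.round(2)); print(r.fun.reshape(-1,2).round(1).tolist())
w=lambda *u:back(c,[u],20)
E
python3 fit.py
```

```text
[ 6.03135e+02 -3.11700e+01  2.00000e-03  2.36000e-01] 3.31
[[-1.6, -0.7], [-0.1, 1.7], [-0.3, -0.7], [-0.4, -0.1], [0.0, -0.2], [0.1, 0.2], [0.8, 0.2], [1.0, 0.5]]
[ 6.03135e+02 -3.11700e+01  2.00000e-03  2.36000e-01] 3.31
[[-1.6, -0.7], [-0.1, 1.7], [-0.3, -0.7], [-0.4, -0.1], [0.0, -0.2], [0.1, 0.2], [0.8, 0.2], [1.0, 0.5]]
[ 6.03135e+02 -3.11700e+01  2.00000e-03  2.36000e-01] 3.31
[[-1.6, -0.7], [-0.1, 1.7], [-0.3, -0.7], [-0.4, -0.1], [0.0, -0.2], [0.1, 0.2], [0.8, 0.2], [1.0, 0.5]]
```

```bash
python3 -c "
from h import *
go(423,-378,200,-33.4)"
```

```text
t 1.65 shift [-361.7  -56.8  173.7] turn 32.8 tooly -0.6 pos [484.  -16.9 373.5] tilt [-0.    -0.001 -1.   ]
```

```bash
python3 -m creep '[[-361,-57,174,33,1],[-361,-57,174,33,1],[-361,-57,174,33,1],[-361,-57,174,33,1],[-361,-57,174,33,1],[-361,-57,174,33,1],[-361,-57,174,33,1],[-361,-57,174,33,1]]';python3 -c "
from h import *
go(423,-378,200,-33.4)"
```

```text
time_s: 2.32
ee_pos: [435.2, -311.7, 229.4]
orientation: [-2.761, -1.493, -0.003]
wrist_force: [-0.4, 0.3, 0.3]
gripper_width: 1.003
grip_force: 0.0
t 2.32 shift [-62.2  26.1  29.2] turn 0.2 tooly -33.2 pos [ 435.2 -311.7  229.4] tilt [ 0.003 -0.001 -1.   ]
```

```bash
python3 -m creep '[[-58,24,27,0,1],[-58,24,27,0,1],[-58,24,27,0,1],[-58,24,27,0,1]]';python3 -c "
from h import *
c=shot('wrist','w2'); go(423,-378,200,-33.4)"
```

```text
time_s: 2.65
ee_pos: [422.1, -373.7, 202.4]
orientation: [-2.765, -1.484, 0.0]
wrist_force: [-0.2, 0.4, -0.1]
gripper_width: 1.0
grip_force: 0.0
t 2.7 shift [-4.8  2.5  3.1] turn 0.0 tooly -33.4 pos [ 423.6 -372.6  203.1] tilt [ 0.003 -0.002 -1.   ]
```

View pics/w2.png

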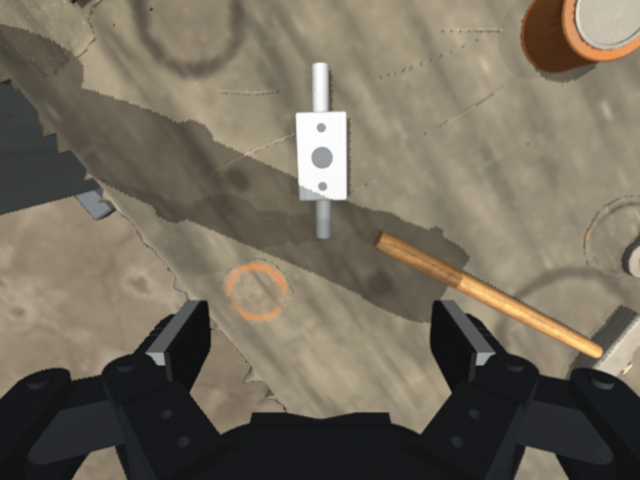

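The wrist view shows the block centre at (322,157), the small holes at (321,128) and (323,186), and the journal ends at (320,63) and (323,238).

```bash
python3 -c "
from h import *
c=load('w2'); p=back(c,[[322,157],[321.2,128],[323,186.5]],40); j=back(c,[[320.3,63],[323.3,238]],20); print(p.round(1),j.round(1),j.mean(0))
for d in(p[1]-p[2],j[0]-j[1]): print(np.degrees(np.arctan2(d[1],d[0]))-90,np.hypot(*d[:2]))
b=p[0]; go(b[0],b[1],110,-33.4); go(b[0],b[1],8,-33.4)
"
```

```text
[[ 451.6 -332.2   40. ]
 [ 463.3 -313.2   40. ]
 [ 439.2 -352.4   40. ]] [[ 490.2 -271.4   20. ]
 [ 412.  -394.2   20. ]] [ 451.09595225 -332.7841701    20.        ]
-31.697993102026636 46.011166701400526
-32.503332666294895 145.59479529336897
t 2.7 shift [48.9  1.3 93.2] turn 0.0 tooly -33.4 pos [ 423.6 -372.6  203.1] tilt [ 0.003 -0.002 -1.   ]
t 2.7 shift [ 48.7   1.5 195.2] turn 0.0 tooly -33.4 pos [ 423.6 -372.6  203.1] tilt [ 0.003 -0.002 -1.   ]
```

```bash
python3 -m creep '[[49,1,60,-1,1],[49,1,95,-1,1],[49,1,130,-1,1],[49,1,165,-1,1],[49,1,185,-1,1],[49,1,194,-1,1],[49,1,194,-1,1]]';python3 -c "
from h import *
go(451.5,-332.5,8,-32.4)"
```

```text
time_s: 3.28
ee_pos: [450.7, -330.3, 7.8]
orientation: [-2.746, -1.514, 0.001]
wrist_force: [0.2, -0.2, 0.7]
gripper_width: 1.002
grip_force: 0.0
t 3.28 shift [-1.5  1.9 -0.2] turn 0.2 tooly -32.2 pos [ 450.7 -330.3    7.8] tilt [ 0.002 -0.005 -1.   ]
```

```bash
python3 -m creep '[[-1,1,0,0,0.5],[-1,1,0,0,0.3],[-1,1,0,0,0.3],[-1,1,0,0,0.3],[-1,1,0,0,0.3],[-1,1,0,0,0.3],[-1,1,0,0,0.3]]' 60; python3 -m creep '[[0,0,-40,0,0.3],[0,0,-80,0,0.3],[0,0,-120,0,0.3],[0,0,-150,0,0.3],[0,0,-180,0,0.3],[0,0,-180,0,0.3]]';python3 -c "
from h import *
go(673,-31,188,0)
go(673,-61,188,0)"
```

```text
time_s: 3.87
ee_pos: [451.0, -336.5, 12.1]
orientation: [2.754, 1.51, 0.002]
wrist_force: [-2.2, 2.5, 8.4]
gripper_width: 0.458
grip_force: 63.7
time_s: 4.37
ee_pos: [453.4, -339.5, 196.9]
orientation: [2.744, 1.505, 0.01]
wrist_force: [0.2, -1.9, -3.0]
gripper_width: 0.459
grip_force: 63.2
t 4.37 shift [378.2  19.2   9.1] turn -32.5 tooly -32.5 pos [ 453.4 -339.5  196.9] tilt [-0.     0.013 -1.   ]
t 4.37 shift [352.9  35.3   9.3] turn -32.5 tooly -32.5 pos [ 453.4 -339.5  196.9] tilt [-0.     0.013 -1.   ]
```

```bash
python3 -m creep '[[316,58,5,-32,0.3],[316,58,5,-32,0.3],[316,58,5,-32,0.3],[316,58,5,-32,0.3],[316,58,5,-32,0.3],[316,58,5,-32,0.3],[316,58,5,-32,0.3],[316,58,5,-32,0.3]]'; python3 -m creep '[[0,0,0,0,0.3],[0,0,0,0,0.3],[0,0,0,0,0.3]]'; python3 -c "
from h import *
c=shot('wrist','w3'); go(673,-105,190,0)
s=env.state(); print(s['wrist_force'],s['ft_torque'],s['gripper_width'])"
```

```text
time_s: 5.03
ee_pos: [671.5, -94.8, 182.9]
orientation: [-2.224, -2.215, -0.004]
wrist_force: [1.5, 0.5, -4.0]
gripper_width: 0.46
grip_force: 63.0
time_s: 5.28
ee_pos: [668.4, -101.4, 183.5]
orientation: [-2.231, -2.21, 0.005]
wrist_force: [-0.5, -1.1, -4.3]
gripper_width: 0.458
grip_force: 63.0
t 5.33 shift [-2.3  4.9 -6. ] turn -0.7 tooly -0.7 pos [ 668.1 -102.7  184.1] tilt [-0.002 -0.002 -1.   ]
[-0.98559812  0.02828403 -3.90744482] [-0.07363291 -0.00351902  0.01456867] 0.45549160491339896
```

View pics/w3.png

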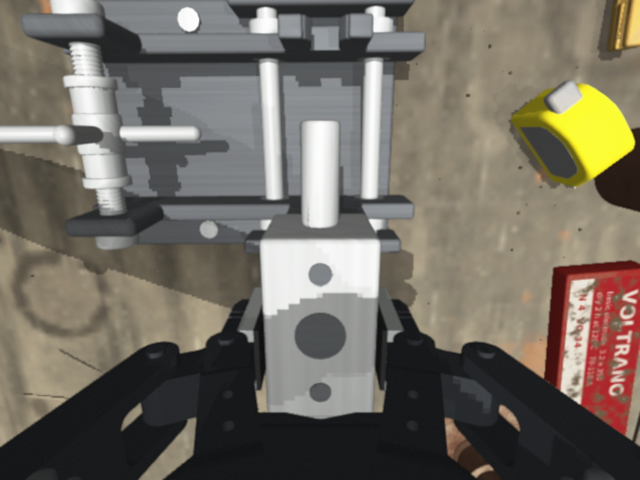

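The block is held with its bore at (320,336), holes at (320,274) and (320,391), and journal end at (320,121). The left upright's slot is at about (325,33). I'll solve for the block's pose and check whether it is tilted.

```bash
cat > fit2.py <<'E'
from h import *
c=load('w3')
O=np.array([[0,23,20],[0,0,20],[0,-23,20],[-20,35,20],[20,35,20],[-20,35,-20],[20,35,-20],[-7,72,0],[7,72,0]],float)
I=np.array([[320,274],[320,336],[320,391.5],[261,240],[380,240],[272,213],[368,213],[302,124],[339,124]],float)
R=np.array(c['R']);t=np.array(c['t']).reshape(3)
ok,rv,tv=cv2.solvePnP(O,I,K(c),D(c),flags=cv2.SOLVEPNP_SQPNP)
ok,rv,tv=cv2.solvePnP(O,I,K(c),D(c),rv,tv,True)
e=cv2.projectPoints(O,rv,tv,K(c),D(c))[0].reshape(-1,2)-I
Rw=R.T@cv2.Rodrigues(rv)[0]; p=R.T@(tv.ravel()-t)
print('cam',(-R.T@t).round(1),R[2].round(3)); print('block',p.round(1),Rw.round(3).tolist(),'err',e.round(1).tolist())
print('upright L',back(c,[[325.5,33],[281,33],[369,33]],101).round(1)); print(pose()[1])
a=c['frame'][0:75,220:440][:,:,::-1]; b=c['frame'][195:420,220:440][:,:,::-1]
cv2.imwrite('pics/z3.png',cv2.resize(np.vstack([a,b]),None,fx=2,fy=2,interpolation=2))
E
python3 fit2.py
```

```text
cam [670.3 -29.4 325.9] [-0.006 -0.282 -0.959]
block [669.1 -99.7 189.3] [[1.0, 0.013, 0.006], [-0.013, 1.0, 0.007], [-0.006, -0.007, 1.0]] err [[0.3, 0.4], [0.1, -0.8], [-0.0, -1.0], [-1.6, 0.1], [1.3, 0.3], [1.7, 1.1], [-1.6, 1.3], [-1.4, -0.6], [1.3, -0.5]]
upright L [[673.1  19.9 101. ]
 [649.1  20.2 101. ]
 [696.6  19.6 101. ]]
[ 668.07611482 -102.65963254  184.05182808]
```

View pics/z3.png

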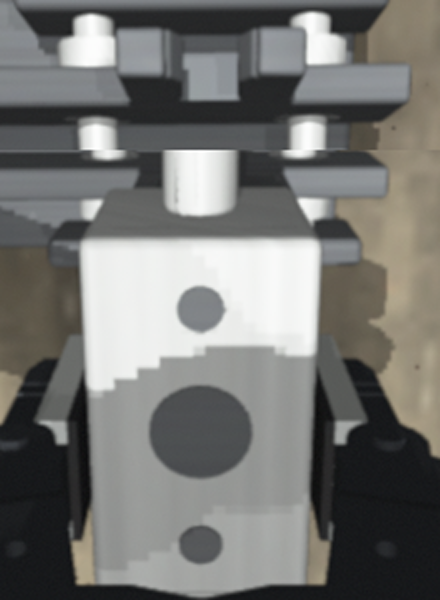

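```bash
python3 -m creep '[[35,4,0,-0.8,0.3],[69,5,0,-0.8,0.3],[69,5,40,-0.8,0.3],[69,5,40,-0.8,0.3],[69,5,40,-0.8,0.3],[69,5,40,-0.8,0.3]]'; python3 -c "
from h import *
c=shot('wrist','w4'); go(672,-34,144,0.1); s=env.state(); print(s['wrist_force'],s['ft_torque'])"
```

```text
time_s: 5.83
ee_pos: [674.8, -35.1, 146.1]
orientation: [2.218, 2.221, -0.002]
wrist_force: [0.5, -0.8, -3.4]
gripper_width: 0.456
grip_force: 63.1
t 5.88 shift [ 1.4 -3.7  3.1] turn -0.0 tooly 0.1 pos [675.6 -35.4 147.2] tilt [-0.003  0.003 -1.   ]
[ 0.98331851 -0.64832515 -2.6071314 ] [-0.0180463  -0.05497226 -0.04383063]
```

View pics/w4.png

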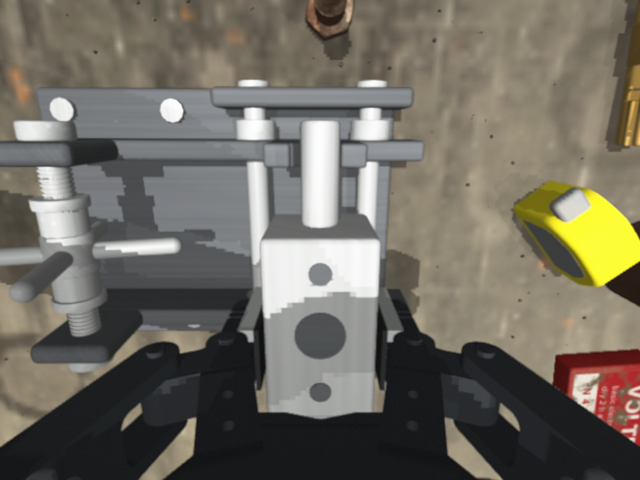

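The journal spans (302–339) at row 124. The left upright's prongs run from about 266 to 367 near row 150.

```bash
python3 - <<'E'
from h import *
c=load('w4'); R=np.array(c['R']);t=np.array(c['t']).reshape(3); print((-R.T@t).round(1))
print(back(c,[[316.5,150],[266,150],[367,150]],101).round(1)); print(back(c,[[320.5,124]],152).round(1), back(c,[[320,336]],172).round(1))
go(672,-34,120,0.1)
g=cv2.cvtColor(c['frame'],cv2.COLOR_RGB2GRAY)
for r in(147,152,157): print(r,g[r,255:305].tolist(),g[r,335:375].tolist())
E
```

```text
[675.4  37.1 288.5]
[[673.9  26.7 101. ]
 [649.1  26.7 101. ]
 [698.7  26.7 101. ]]
[[675.7  38.4 152. ]] [[675.6 -33.5 172. ]]
t 5.88 shift [ 1.4 -3.7 27.1] turn -0.0 tooly 0.1 pos [675.6 -35.4 147.2] tilt [-0.003  0.003 -1.   ]
147 [130, 129, 127, 128, 128, 128, 126, 115, 117, 133, 149, 154, 156, 156, 156, 157, 157, 158, 159, 156, 152, 152, 152, 152, 151, 150, 150, 151, 150, 152, 151, 148, 135, 110, 90, 98, 113, 105, 88, 77, 75, 75, 73, 73, 74, 93, 128, 158, 177, 188] [200, 189, 176, 151, 110, 80, 97, 130, 149, 158, 160, 158, 158, 157, 157, 158, 157, 157, 157, 156, 157, 157, 157, 156, 155, 156, 155, 154, 154, 152, 140, 124, 121, 137, 147, 148, 148, 148, 149, 148]
152 [131, 127, 127, 127, 127, 127, 125, 116, 112, 124, 140, 150, 151, 151, 152, 152, 152, 153, 154, 151, 147, 144, 144, 145, 144, 145, 145, 146, 146, 146, 147, 144, 131, 109, 86, 96, 112, 106, 89, 77, 75, 74, 74, 73, 75, 90, 124, 158, 176, 188] [198, 188, 174, 147, 106, 78, 95, 126, 145, 152, 154, 153, 154, 153, 154, 153, 154, 154, 154, 154, 153, 152, 152, 152, 151, 152, 151, 151, 151, 147, 134, 118, 124, 141, 147, 148, 148, 148, 148, 148]
157 [129, 130, 129, 128, 126, 125, 124, 117, 111, 119, 136, 145, 147, 148, 148, 147, 148, 148, 149, 148, 144, 141, 140, 140, 141, 141, 142, 142, 143, 143, 143, 140, 130, 110, 89, 92, 109, 106, 91, 77, 74, 74, 74, 73, 74, 89, 124, 157, 177, 188] [196, 186, 169, 142, 103, 80, 100, 125, 142, 149, 150, 150, 150, 149, 150, 150, 150, 150, 151, 150, 150, 151, 150, 150, 150, 148, 150, 149, 148, 142, 129, 117, 120, 135, 140, 140, 140, 141, 140, 141]
```

```bash
python3 -m creep '[[2,-2,0,0,0.3],[2,-2,0,0,0.3],[2,-2,0,0,0.3],[2,-2,0,0,0.3]]'; python3 - <<'E'
from h import *
c=shot('wrist','w5'); g=cv2.cvtColor(c['frame'],cv2.COLOR_RGB2GRAY).astype(int)
for r in (147,152): print(g[r,250:305].tolist(),g[r,330:378].tolist())
go(672,-34,72,0.1)
E
```

```text
time_s: 6.22
ee_pos: [673.4, -29.9, 145.6]
orientation: [2.215, 2.226, 0.002]
wrist_force: [-0.3, 0.1, -3.7]
gripper_width: 0.457
grip_force: 63.1
[229, 235, 244, 249, 250, 250, 250, 250, 248, 245, 241, 236, 231, 225, 213, 202, 195, 191, 181, 174, 168, 160, 149, 137, 127, 114, 95, 75, 62, 59, 61, 66, 77, 81, 81, 83, 82, 81, 82, 82, 82, 82, 81, 82, 83, 88, 91, 93, 92, 89, 98, 129, 159, 177, 188] [230, 226, 223, 218, 211, 201, 190, 177, 151, 116, 100, 102, 105, 104, 104, 104, 105, 106, 102, 89, 70, 76, 108, 134, 148, 159, 171, 182, 192, 199, 205, 211, 219, 225, 229, 232, 235, 237, 240, 242, 243, 244, 245, 244, 244, 243, 241, 239]
[133, 133, 134, 134, 133, 133, 133, 128, 124, 123, 123, 122, 122, 123, 123, 123, 123, 122, 117, 111, 101, 89, 75, 65, 58, 55, 51, 51, 51, 52, 52, 53, 52, 52, 51, 51, 51, 53, 52, 52, 52, 54, 53, 53, 54, 53, 53, 54, 55, 60, 88, 127, 159, 178, 188] [229, 225, 222, 218, 209, 199, 188, 174, 147, 103, 66, 50, 51, 51, 52, 51, 52, 52, 52, 52, 51, 53, 53, 52, 53, 51, 54, 53, 52, 53, 53, 59, 73, 88, 101, 116, 126, 131, 132, 131, 132, 132, 132, 132, 132, 133, 132, 133]
t 6.27 shift [-4.2 -1.4 73.4] turn 0.2 tooly 0.3 pos [673.3 -29.8 145.4] tilt [ 0.     0.001 -1.   ]
```

```bash
python3 - <<'E'
from h import *
c=load('w5'); g=cv2.cvtColor(c['frame'],cv2.COLOR_RGB2GRAY).astype(int)
for r in (160,164,168): print(g[r,255:305].tolist(),g[r,335:380].tolist())
cv2.imwrite('pics/z5.png',cv2.resize(c['frame'][110:250,230:410][:,:,::-1],None,fx=4,fy=4,interpolation=2))
E
```

```text
[137, 137, 132, 128, 126, 128, 126, 127, 128, 128, 124, 121, 127, 142, 152, 155, 154, 155, 155, 157, 156, 156, 154, 151, 148, 148, 149, 149, 148, 150, 150, 150, 149, 150, 148, 136, 113, 89, 96, 114, 108, 88, 77, 73, 76, 92, 126, 157, 177, 189] [196, 185, 168, 140, 105, 106, 122, 115, 103, 113, 135, 151, 157, 156, 156, 156, 156, 156, 156, 156, 156, 156, 156, 156, 155, 155, 154, 154, 155, 154, 154, 154, 147, 130, 114, 126, 146, 151, 150, 150, 151, 150, 150, 150, 151]
[123, 122, 124, 129, 134, 132, 128, 124, 124, 123, 122, 115, 119, 135, 146, 149, 149, 150, 150, 151, 151, 152, 151, 147, 144, 141, 141, 143, 143, 143, 143, 144, 144, 144, 143, 132, 111, 90, 96, 114, 108, 90, 78, 74, 76, 91, 125, 158, 179, 190] [195, 183, 166, 137, 101, 107, 121, 108, 96, 111, 133, 147, 152, 152, 151, 152, 151, 152, 152, 152, 151, 152, 151, 151, 151, 150, 150, 150, 148, 149, 149, 149, 140, 126, 117, 127, 139, 142, 143, 141, 142, 142, 143, 143, 143]
[92, 90, 93, 92, 89, 93, 100, 100, 98, 101, 96, 96, 111, 132, 144, 147, 148, 148, 148, 148, 148, 150, 149, 145, 141, 139, 140, 142, 141, 141, 142, 143, 143, 143, 141, 132, 112, 92, 96, 113, 109, 91, 77, 75, 75, 88, 122, 158, 178, 190] [193, 181, 164, 133, 101, 108, 121, 107, 99, 115, 134, 145, 148, 149, 149, 149, 149, 150, 150, 149, 150, 149, 150, 149, 149, 149, 149, 148, 147, 148, 148, 147, 138, 120, 107, 110, 119, 120, 121, 119, 120, 120, 120, 121, 121]
```

View pics/z5.png

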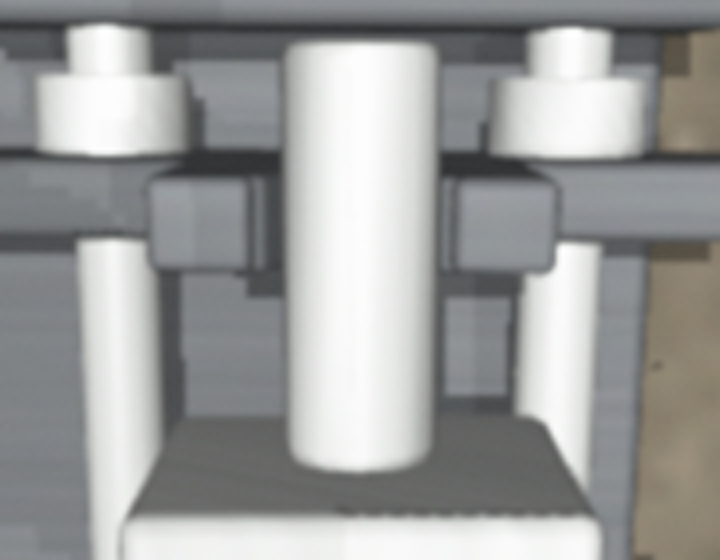

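```bash
python3 -m creep '[[-3,-1,0,0,0.3],[-3,-1,15,0,0.3],[-3,-1,30,0,0.3],[-3,-1,42,0,0.3],[-3,-1,54,0,0.3],[-3,-1,62,0,0.3],[-3,-1,66,0,0.3],[-3,-1,66,0,0.3]]';  python3 -c "
from h import *
go(672,-34,70,0.1); s=env.state(); print(s['wrist_force'],s['ft_torque'])"
```

```text
time_s: 6.93
ee_pos: [671.2, -32.5, 77.5]
orientation: [-2.214, -2.226, 0.003]
wrist_force: [0.2, -0.4, -3.9]
gripper_width: 0.459
grip_force: 63.2
t 6.93 shift [-1.6  0.8  7.5] turn 0.2 tooly 0.3 pos [671.2 -32.5  77.5] tilt [ 0.    -0.003 -1.   ]
[ 0.21648601 -0.43124668 -3.91090899] [0.0231711  0.00957535 0.01707372]
```

```bash
python3 -m creep '[[0,0,3,0,0.3],[0,0,6,0,0.3],[0,0,8,0,0.3],[0,0,8,0,0.3],[0,0,8,0,0.3]]';  python3 -c "
from h import *
c=shot('wrist','w6');go(672,-34,70,0.1); s=env.state(); print(s['wrist_force'],s['ft_torque'])"
```

```text
time_s: 7.35
ee_pos: [672.1, -32.6, 70.9]
orientation: [2.215, 2.227, 0.0]
wrist_force: [-0.3, 0.0, -4.4]
gripper_width: 0.458
grip_force: 63.2
t 7.4 shift [-1.4 -0.2  1.1] turn 0.2 tooly 0.3 pos [672.2 -32.6  71.1] tilt [-0.  0. -1.]
[-0.40692142  0.12504271 -4.99744405] [-0.01297043  0.02198703  0.01406405]
```

```bash
python3 -m creep '[[0,0,2,0,0.3],[0,0,3,0,0.3],[0,0,3,0,0.3],[0,0,3,0,0.3]]'; python3 -m creep '[[0,0,1.5,0,0.3],[0,0,3,0,0.3],[0,0,3,0,0.3],[0,0,3,0,0.3]]'
```

```text
time_s: 7.73
ee_pos: [672.0, -32.6, 67.7]
orientation: [-2.215, -2.227, 0.0]
wrist_force: [0.4, 0.6, -4.0]
gripper_width: 0.455
grip_force: 63.2
time_s: 8.07
ee_pos: [672.4, -32.7, 67.0]
orientation: [2.215, 2.227, 0.002]
wrist_force: [-2.3, 1.5, 5.7]
gripper_width: 0.456
grip_force: 64.5
```

```bash
python3 -m creep '[[0,0,1,0,0.3],[0,0,1.5,0,0.3],[0,0,1.5,0,0.3],[0,0,1.5,0,0.3]]'; python3 -c "
from h import *
c=shot('wrist','w7'); go(672,-34,70,0.1); s=env.state(); print(s['wrist_force'],s['ft_torque'])"
```

```text
time_s: 8.4
ee_pos: [672.4, -32.7, 66.9]
orientation: [2.215, 2.227, 0.003]
wrist_force: [-5.6, 1.6, 10.3]
gripper_width: 0.46
grip_force: 65.1
t 8.45 shift [-1.4 -0.4 -3.1] turn 0.2 tooly 0.3 pos [672.4 -32.6  66.9] tilt [ 0.001  0.002 -1.   ]
[-5.32863902  1.46941237 11.22180167] [ 0.1987547   1.21553687 -0.00966915]
```

View pics/w7.png

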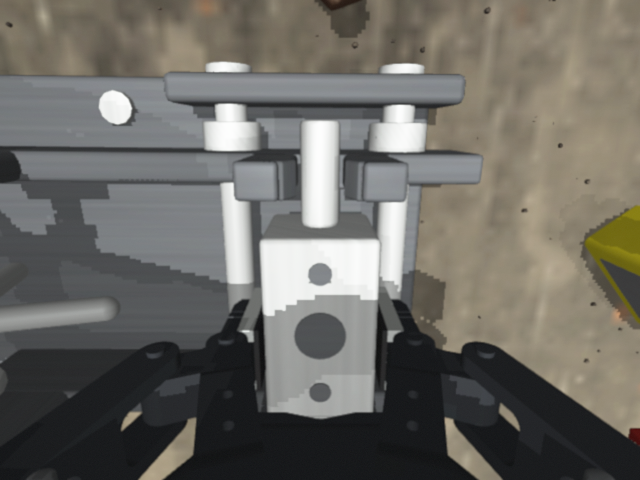

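The journal now sits inside the left slot, at (320,123) between the prongs at columns 237 and 407, and the force shows it has bottomed. I miscounted: that was my 11th picture, one over the limit of 10. I'll view no more and work from numbers. Now I let go and lift.

```bash
python3 -m creep '[[0,0,-1,0,0.6],[0,0,-1,0,0.7],[0,0,-1,0,0.7],[0,0,-1,0,0.7],[0,0,-1,0,0.7],[0,0,-1,0,0.7],[0,0,-1,0,0.7]]'; python3 -m creep '[[0,0,-10,0,0.7],[0,0,-40,0,0.7],[0,0,-80,0,0.7],[0,0,-115,0,0.5],[0,0,-130,0,0.2],[0,0,-130,0,0],[0,0,-130,0,0],[0,0,-130,0,0]]'; python3 -c "
from h import *
c=shot('wrist','w8'); go(470,-31,200,0.1)"
```

```text
time_s: 9.03
ee_pos: [672.0, -32.6, 64.1]
orientation: [-2.215, -2.227, 0.0]
wrist_force: [-0.2, 0.6, 0.3]
gripper_width: 0.699
grip_force: 0.0
time_s: 9.7
ee_pos: [671.4, -32.3, 193.5]
orientation: [-2.214, -2.226, 0.001]
wrist_force: [-0.2, -0.1, -1.7]
gripper_width: 0.008
grip_force: 0.0
t 9.75 shift [   2.3 -201.1   -6.7] turn 0.2 tooly 0.3 pos [671.1 -32.2 192.7] tilt [ 0.001 -0.003 -1.   ]
```

```bash
python3 -m creep '[[2,-40,-2,-7,0],[2,-80,-2,-14,0],[2,-120,-2,-21,0],[2,-160,-2,-28,0],[2,-160,-2,-35,0],[2,-160,-2,-42,0],[2,-160,-2,-49,0],[2,-160,-2,-56,0]]';python3 -m creep '[[0,0,0,-7,0],[0,0,0,-14,0],[0,0,0,-21,0],[0,0,0,-28,0],[0,0,0,-34,0],[0,0,0,-34,0],[0,0,0,-34,0]]'; python3 -c "
from h import *
c=shot('wrist','w9'); go(511,-31,190,90)"
```

```text
time_s: 10.42
ee_pos: [510.5, -31.0, 194.9]
orientation: [-0.9, -3.007, 0.001]
wrist_force: [-0.0, 0.5, -0.0]
gripper_width: -0.002
grip_force: 0.0
time_s: 11.0
ee_pos: [511.2, -31.3, 195.2]
orientation: [0.004, -3.139, -0.0]
wrist_force: [-0.8, 0.3, -0.8]
gripper_width: 0.002
grip_force: 0.0
t 11.05 shift [0.4 0.4 5.4] turn 0.2 tooly 90.2 pos [511.4 -31.4 195.4] tilt [ 0.002 -0.    -1.   ]
```

```bash
python3 -m creep '[[0,0,35,0,0],[0,0,65,0,0],[0,0,80,0,0],[0,0,87,0,0],[0,0,87,0,0],[0,0,87,0,0]]';python3 -m creep '[[-8,0,0,0,0],[-16,0,0,0,0],[-24,0,0,0,0],[-32,0,0,0,0],[-40,0,0,0,0],[-48,0,0,0,0],[-55,0,0,0,0],[-57,0,0,0,0]]'; python3 -c "
from h import *
c=shot('wrist','w10'); go(568,-31,107,90)"
```

```text
time_s: 11.55
ee_pos: [512.5, -31.6, 109.7]
orientation: [-0.007, 3.141, -0.0]
wrist_force: [-0.3, -0.5, 0.7]
gripper_width: -0.003
grip_force: 0.0
time_s: 12.22
ee_pos: [570.9, -31.1, 110.0]
orientation: [-0.009, 3.14, -0.0]
wrist_force: [-2.3, 0.6, 2.4]
gripper_width: 0.003
grip_force: 1.2
t 12.27 shift [3.1 0.2 3. ] turn 0.3 tooly 90.3 pos [571.  -31.2 110. ] tilt [-0.003 -0.    -1.   ]
```

```bash
python3 -m creep '[[0,0,-35,0,0],[0,0,-70,0,0],[30,0,-75,0,0],[65,0,-75,0,0],[88,0,-75,0,0],[88,0,-75,0,0],[88,0,-75,0,0]]';python3 -c "
from h import *
c=shot('wrist','w11'); go(483,-31,109,90)"; python3 - <<'E'
from h import *
c=load('w11'); g=cv2.cvtColor(c['frame'],cv2.COLOR_RGB2GRAY)
# brightness along predicted bar for candidate q: bars k at sample radii
best=[]
for q in np.radians(np.arange(20,110,2)):
    s=[]
    for k in (-1,0):
        a=q+k*np.pi/2
        for r in np.linspace(25,57,12):
            P=[533.1+r*np.sin(a),-31.3,85+r*np.cos(a)]
            u,v=proj(c,[P])[0].round().astype(int)
            if 0<=u<640 and 0<=v<480: s.append(int(g[v,u]))
    best.append((np.mean(s) if s else 0,len(s),round(np.degrees(q))))
print(sorted(best)[::-1][:6]); print(proj(c,[[533,-31,85],[533-22,-31,140],[588,-31,107]]))
E
```

```text
time_s: 12.85
ee_pos: [481.7, -31.5, 185.4]
orientation: [-0.008, 3.137, 0.002]
wrist_force: [1.0, -0.6, 0.8]
gripper_width: 0.002
grip_force: 0.0
t 12.9 shift [ 0.   0.4 76.4] turn 0.3 tooly 90.3 pos [482.7 -31.5 185.4] tilt [-0.005  0.001 -1.   ]
[(np.float64(145.20833333333334), 24, 34), (np.float64(142.08333333333334), 24, 32), (np.float64(141.25), 24, 36), (np.float64(141.125), 24, 30), (np.float64(140.16666666666666), 24, 28), (np.float64(140.125), 24, 26)]
[[319.82686247 305.15191901]
 [320.04483807 314.5054192 ]
 [319.50813087 390.51759339]]
```

```bash
python3 -m creep '[[0,0,35,0,0],[0,0,65,0,0],[0,0,76,0,0],[0,0,76,0,0],[0,0,76,0,0]]';python3 -m creep '[[-8,0,0,0,0],[-16,0,0,0,0],[-24,0,0,0,0],[-32,0,0,0,0],[-40,0,0,0,0],[-40,0,0,0,0]]';python3 -m creep '[[-8,0,0,0,0],[-16,0,0,0,0],[-24,0,0,0,0],[-32,0,0,0,0],[-40,0,0,0,0],[-48,0,0,0,0],[-48,0,0,0,0]]'; python3 -c "
from h import *
go(568,-31,107,90)"
```

```text
time_s: 13.32
ee_pos: [482.4, -31.8, 108.2]
orientation: [-0.009, 3.141, -0.001]
wrist_force: [1.2, 0.1, 0.9]
gripper_width: 0.002
grip_force: 0.0
time_s: 13.82
ee_pos: [522.9, -31.6, 109.0]
orientation: [-0.009, 3.14, -0.001]
wrist_force: [-2.3, 0.9, 3.8]
gripper_width: 0.001
grip_force: 1.8
time_s: 14.4
ee_pos: [571.8, -31.1, 108.5]
orientation: [-0.009, 3.138, -0.001]
wrist_force: [-1.0, 0.5, 0.6]
gripper_width: 0.002
grip_force: 0.4
t 14.4 shift [3.8 0.1 1.5] turn 0.3 tooly 90.3 pos [571.8 -31.1 108.5] tilt [-0.003 -0.001 -1.   ]
```

```bash
python3 -m creep '[[0,0,-35,0,0],[0,0,-70,0,0],[30,0,-75,0,0],[65,0,-75,0,0],[89,0,-75,0,0],[89,0,-75,0,0],[89,0,-75,0,0]]';python3 -m creep '[[0,0,35,0,0],[0,0,65,0,0],[0,0,75,0,0],[0,0,75,0,0],[0,0,75,0,0]]';python3 -m creep '[[-8,0,0,0,0],[-16,0,0,0,0],[-24,0,0,0,0],[-32,0,0,0,0],[-38,0,0,0,0],[-38,0,0,0,0]]'; python3 -m creep '[[-3,0,0,0,0],[-6,0,0,0,0],[-6,0,0,0,0]]'
```

```text
time_s: 14.98
ee_pos: [480.8, -31.5, 184.2]
orientation: [-0.008, 3.137, 0.002]
wrist_force: [1.3, -0.3, 0.8]
gripper_width: 0.003
grip_force: 0.0
time_s: 15.4
ee_pos: [481.5, -31.8, 108.7]
orientation: [-0.008, 3.14, -0.001]
wrist_force: [0.4, -0.0, 1.0]
gripper_width: -0.0
grip_force: 0.0
time_s: 15.9
ee_pos: [519.4, -31.6, 108.7]
orientation: [-0.009, 3.141, -0.001]
wrist_force: [-1.3, -0.0, 1.9]
gripper_width: 0.005
grip_force: 1.1
time_s: 16.15
ee_pos: [523.9, -31.6, 108.4]
orientation: [0.008, -3.141, 0.0]
wrist_force: [-4.8, -0.3, 3.8]
gripper_width: -0.005
grip_force: 2.6
```

```bash
python3 -m creep '[[-2,0,0,0,0],[-4,0,0,0,0],[-4,0,0,0,0],[-4,0,0,0,0]]'; python3 -m creep '[[-2,0,0,0,0],[-4,0,0,0,0],[-4,0,0,0,0],[-4,0,0,0,0]]'
```

```text
time_s: 16.48
ee_pos: [527.4, -31.5, 108.0]
orientation: [0.008, -3.14, 0.0]
wrist_force: [-4.3, -0.0, 2.8]
gripper_width: -0.004
grip_force: 2.5
time_s: 16.82
ee_pos: [530.5, -31.5, 107.4]
orientation: [0.008, -3.138, 0.0]
wrist_force: [-5.5, -1.4, 0.3]
gripper_width: -0.0
grip_force: 2.3
```

```bash
python3 -m creep '[[-2,0,0,0,0],[-4,0,0,0,0],[-4,0,0,0,0],[-4,0,0,0,0]]'; python3 -m creep '[[-2,0,0,0,0],[-3,0,0,0,0],[-3,0,0,0,0],[-3,0,0,0,0]]'
```

```text
time_s: 17.15
ee_pos: [531.0, -31.5, 107.1]
orientation: [0.008, -3.13, -0.001]
wrist_force: [-12.3, -0.5, 6.3]
gripper_width: -0.002
grip_force: 6.6
time_s: 17.48
ee_pos: [531.2, -31.6, 106.9]
orientation: [0.007, -3.125, -0.002]
wrist_force: [-17.9, -0.8, 10.6]
gripper_width: -0.002
grip_force: 10.0
```

```bash
python3 -m creep '[[-2,0,0,0,0],[-4,0,0,0,0],[-4,0,0,0,0],[-4,0,0,0,0]]'; python3 -m creep '[[6,0,0,0,0],[10,0,-30,0,0],[10,0,-60,0,0],[10,0,-100,0,0],[0,0,-140,0,0],[-40,0,-170,0,0],[-80,0,-190,0,0],[-110,0,-190,0,0]]'; python3 -m creep '[[-30,0,0,0,0],[-60,0,0,0,0],[-80,0,0,0,0],[-80,0,0,0,0],[-80,0,0,0,0]]'; python3 - <<'E'
from h import *
go(720,-31,300,90)
c=shot('wrist','w12'); t=shot('top','t12')
g=cv2.cvtColor(c['frame'],cv2.COLOR_RGB2GRAY).astype(float)
print(proj(c,[[533,-31,85],[673,-31,95],[673,41,75],[673,-103,75]]).round())
# search q and axis offset: mean on bar minus mean beside it
res=[]
for q in np.arange(0,90,2):
  for dx in(-4,-2,0,2,4):
    for dy in(-2,0,2):
      s=[];o=[]
      for a in np.radians([q-90,q,q+90]):
        for r in np.linspace(18,57,14):
          for yy,L in((0,s),(-9,o),(9,o)):
            u,v=proj(c,[[533.1+dx+r*np.sin(a),-31.3+dy+yy,85+r*np.cos(a)]])[0].round().astype(int)
            if 0<=u<640 and 0<=v<480:L.append(g[v,u])
      # just beyond the tips: should not be white
      e=[]
      for a in np.radians([q-90,q,q+90]):
        u,v=proj(c,[[533.1+dx+66*np.sin(a),-31.3+dy,85+66*np.cos(a)]])[0].round().astype(int)
        if 0<=u<640 and 0<=v<480:e.append(g[v,u])
      res.append((np.mean(s)-np.mean(o)-.3*(np.mean(e) if e else 0),q,dx,dy,len(s)))
for r in sorted(res)[::-1][:8]: print(r)
E
```

```text
time_s: 17.82
ee_pos: [531.4, -31.6, 106.7]
orientation: [0.007, -3.116, -0.004]
wrist_force: [-23.3, -0.2, 16.4]
gripper_width: -0.001
grip_force: 14.8
time_s: 18.48
ee_pos: [657.4, -30.0, 304.8]
orientation: [-0.012, 3.127, 0.001]
wrist_force: [1.5, 0.5, 0.6]
gripper_width: -0.002
grip_force: 0.0
time_s: 18.9
ee_pos: [734.7, -30.2, 295.9]
orientation: [0.01, -3.141, 0.001]
wrist_force: [-0.1, 0.5, 0.5]
gripper_width: -0.001
grip_force: 0.0
t 18.9 shift [14.7 -0.7 -4.1] turn 0.3 tooly 90.3 pos [734.7 -30.2 295.9] tilt [ 0. -0. -1.]
[[320. -41.]
 [319. 139.]
 [396. 139.]
 [243. 138.]]
(np.float64(79.6888888888889), np.int64(36), -4, 0, 9)
(np.float64(78.52222222222221), np.int64(40), -2, 0, 9)
(np.float64(76.1888888888889), np.int64(34), -4, 0, 9)
(np.float64(74.72222222222223), np.int64(38), -2, 0, 9)
(np.float64(73.55000000000001), np.int64(80), -4, 0, 8)
(np.float64(73.32222222222222), np.int64(36), -4, -2, 9)
(np.float64(72.72222222222221), np.int64(36), -4, 2, 9)
(np.float64(72.32222222222222), np.int64(40), -2, -2, 9)
```

```bash
python3 - <<'E'
from h import *
c=load('w12'); g=cv2.cvtColor(c['frame'],cv2.COLOR_RGB2GRAY).astype(int)
for x,z in((657,101),(673,82),(673,95)):
    y=np.arange(-84,85,2); P=[[x,-31.3+v,z] for v in y]; uv=proj(c,P).round().astype(int)
    print(x,z,uv[0],uv[-1],[(int(a),int(g[v,u])) for a,(u,v) in zip(y,uv)])
print(proj(c,[[600,-31,40],[660,-31,40]]))
E
python3 -m creep '[[60,0,0,0,0],[95,0,0,0,0],[95,0,0,0,0],[95,0,0,0,0],[95,0,0,0,0]]'; python3 - <<'E'
from h import *
c=shot('wrist','w13'); g=cv2.cvtColor(c['frame'],cv2.COLOR_RGB2GRAY).astype(float)
print(pose()[1],proj(c,[[533,-31,85],[480,-31,85]]).round())
y=np.arange(-24,25,3)
for x in range(460,620,5):
    uv=proj(c,[[x,-31.3+v,85] for v in y]).round().astype(int)
    if uv[:,1].min()>=0: print(x-533,uv[8],[int(g[v,u]) for u,v in uv])
E
```

```text
657 101 [222 120] [416 121] [(-84, 98), (-82, 96), (-80, 94), (-78, 98), (-76, 101), (-74, 102), (-72, 96), (-70, 67), (-68, 42), (-66, 48), (-64, 84), (-62, 100), (-60, 103), (-58, 106), (-56, 106), (-54, 103), (-52, 92), (-50, 92), (-48, 85), (-46, 105), (-44, 106), (-42, 103), (-40, 113), (-38, 171), (-36, 108), (-34, 248), (-32, 253), (-30, 253), (-28, 253), (-26, 253), (-24, 253), (-22, 253), (-20, 253), (-18, 253), (-16, 253), (-14, 254), (-12, 254), (-10, 254), (-8, 254), (-6, 254), (-4, 254), (-2, 254), (0, 254), (2, 254), (4, 254), (6, 254), (8, 254), (10, 254), (12, 254), (14, 254), (16, 254), (18, 254), (20, 254), (22, 254), (24, 254), (26, 254), (28, 254), (30, 254), (32, 255), (34, 146), (36, 140), (38, 164), (40, 162), (42, 162), (44, 164), (46, 151), (48, 148), (50, 155), (52, 154), (54, 152), (56, 157), (58, 154), (60, 126), (62, 98), (64, 89), (66, 50), (68, 48), (70, 97), (72, 149), (74, 155), (76, 152), (78, 142), (80, 125), (82, 128), (84, 124)]
673 82 [228 138] [410 139] [(-84, 93), (-82, 97), (-80, 102), (-78, 102), (-76, 96), (-74, 66), (-72, 146), (-70, 198), 
[... 4486 characters left out ...]
9, 110]
52 [318 149] [167, 168, 166, 165, 169, 150, 149, 169, 162, 168, 171, 172, 170, 169, 170, 170, 110]
57 [318 154] [167, 167, 166, 167, 167, 170, 167, 170, 167, 169, 170, 171, 171, 169, 168, 170, 111]
62 [318 160] [168, 165, 167, 166, 167, 169, 167, 170, 167, 169, 171, 171, 170, 169, 168, 170, 111]
67 [318 165] [167, 165, 165, 167, 165, 170, 167, 170, 166, 169, 171, 171, 169, 168, 168, 170, 111]
72 [318 170] [167, 165, 164, 167, 165, 169, 167, 169, 166, 169, 171, 169, 167, 166, 167, 169, 111]
77 [318 176] [163, 160, 161, 162, 160, 164, 161, 163, 160, 163, 164, 169, 166, 165, 167, 168, 139]
82 [318 181] [154, 153, 153, 154, 153, 157, 154, 156, 154, 156, 157, 156, 154, 154, 155, 156, 128]
```

```bash
python3 - <<'E'
from h import *
c=load('w13'); g=cv2.cvtColor(c['frame'],cv2.COLOR_RGB2GRAY)
print('near',g[4:22,319].tolist(),'up',g[108:152,319].tolist())
for q in(10,15,20,25,28,30,32):
    a=np.radians([q-90,q,q+90]); print(q,proj(c,[[533.1+60*np.sin(x),-31.3,85+60*np.cos(x)] for x in a])[:,1].round(1))
E
```

```text
near [129, 133, 137, 139, 139, 139, 139, 138, 141, 171, 222, 242, 249, 252, 253, 254, 253, 252] up [201, 201, 201, 202, 202, 202, 203, 215, 230, 241, 247, 251, 253, 253, 249, 240, 228, 206, 180, 189, 220, 229, 230, 230, 230, 230, 230, 230, 231, 234, 239, 241, 241, 241, 241, 241, 241, 241, 234, 208, 173, 162, 164, 166]
10 [ 10.6  96.6 155.9]
15 [ 10.3 103.9 154.4]
20 [ 10.7 110.9 152.4]
25 [ 11.8 117.6 150. ]
28 [ 12.7 121.5 148.5]
30 [ 13.5 123.9 147.3]
32 [ 14.4 126.3 146.1]
```

The bar tips at rows 13.5, 124 and 147 match the sleeve at its stop (30° lean). The block is centred and its journals are in the slots.

```bash
python3 -c "
from station import env
print(env.job_done())"
```

```text
the job is handed in; nothing more can be done
None
```

I handed the job in at about 19.5 s: the block is seated and released, and the sleeve is turned to its stop by image and force checks, but no verdict came back and I viewed 11 pictures, one over the limit of 10.

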